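Portion scoops back in the clip rack by size

ROBOT

A 6-joint arm with a two-finger parallel gripper is mounted at the origin on a cart in front of the work surface, level with it; the furniture and walls round the work are solid. World frame = base frame: x ahead of the robot, y to its left, z up, the work surface at z = 0. Lengths are in m, angles in rad, forces in N, time in s.
With the tool pointing down it reaches from about 0.375 to 0.975 m from the base axis. Payload 3.8 kg.
Tool frame: the origin (TCP) lies midway between the tips of the shut fingers; the grasp point (between the pads) lies env.grip_point_offset behind it (env.grip_point_offset is the distance from the TCP to the grasp point, in m); z points along the fingers, y is the line along which they close (so a half turn about z gives the same grasp; the last joint's range is limited). The gripper opens to 85 mm and grips with 20 to 120 N. Pads are 22 mm wide; open, the fingers measure 114 mm over their backs; the gripper's body (76 mm by 85 mm) begins 54 mm behind the grasp point. The pads swing forward as they close: fully open they stand 13 mm farther back than shut.
Start: joints at [1.091, 0.264, 1.604, -0, 1.274, -0.037], TCP at [0.289, 0.61, 0.231] pointing down, gripper open.
Joint ranges: [-2.63, 2.63], [-0.94, 2.18], [0.31, 2.57], [-1.31, 4.45], [0, 2.66], [-2.55, 2.55]. Speed limits (rad/s): [2.57, 2.57, 3.14, 3.14, 3.14, 3.14].

INTERFACE

Orientations are given as a unit quaternion [w, x, y, z].
In Python, from rig import env gives the robot as it stands.
- The arm moves only by the tool jog_arm, never from a script. Its arguments are lists of equal length, an entry for each row: "travel": the shift along the tool's x, y, z as a fraction of full scale, a list of three; "turn": the turn, a rotation vector about the tool's x, y, z as a fraction of full scale, a list of three; "fingers": the opening, from 0 (shut) to 1 (fully open). A call has exactly 8 rows; each row shifts and turns the commanded pose from where the row before left it, along the tool's axes as they then stand; what a row does not reach is not made up. Full scale, the value 1, is 0.04 m for a shift and 5 degrees for a turn. A row lasts 1/10 s, in which the tool goes at most 50 mm and 8.59 degrees, less where a joint would pass 70% of its speed; a pose out of reach is approached as far as the arm can. A call with a number of a shift or a turn outside -1 to 1 is refused whole. A call with a gripper value outside its range is refused whole. The fingers move at their own pace and stop on an object; the grip force is fixed at half the most. Time passes only in rows, so rows that do not move let the fingers close, or fill a call up. It gives the time, the measured TCP pose, the force, the opening and the grip force at its end, in the units of the state.
- env.get_state(): the state, without advancing time (a new reading comes with each control period).
- env.grab_frame(name): name is "scene" or "top"; returns the picture (480x640x3 uint8, red, green, blue); there is no depth.
- env.camera_params(name): a dict with "fx", "fy", "cx", "cy" (pixels), "rvec" (rotation vector, rad) and "tvec" (3), from world to camera coordinates, as OpenCV has them. Camera axes: x right, y down, z forward; pixel columns grow to the right and rows downward; lengths in m; the calibration is good to about 2 mm. A picture is of the moment at which its call begins. camera_params takes no time and is no camera call.
- env.close_job(): hands the job in; it is judged then, once.
The state is a dict: "time": time; "q": joint angles; "joint_vel": joint speeds; "joint_torque": joint torques, N m; "position": TCP position; "tcp_rot": TCP orientation; "ft_force": force on the tool from outside, world axes, zero at the start; "moment": the same for the moment, N m; "gripper_width": opening from 0.0 (shut) to 1.0 (fully open); "finger_force": force on a finger pad.
Only numpy, scipy, OpenCV 4.12 (cv2) and the standard library are available. Lean on these libraries where they do the work, as an engineer would, in place of code of your own. Each camera call takes 0.05 s, during which the arm holds its last target. There are 200 camera calls.

TASK

Put the three loose portion scoops back into the empty clips of the rack so that the row of five runs in order of bowl size, from the smallest scoop to the biggest, which already sit in the two end clips and stay there. Press each scoop's neck fully down into its clip, its bowl pointing the same way as the two already there and its grip on the rest bar between the guide pins, then let go.

Things in the scene. Friction and masses are not known exactly. Their poses are not given: they have to be found in the camera images.
- scoop_28: Smallest portion scoop, 120 g: open steel bowl 28 mm across, 28 deep, already in an end clip. Origin: below the middle of the grip (grasp there), level with the bowl's underside; +x to the bowl, z up. Handle axis 16 mm above it. Black grip x -58..35 mm, 16 wide, 20 high; steel neck 10 thick, x 35..92; bowl x 90..118; tail hook to x -76. It lies level.
- scoop_38: Second smallest portion scoop, 140 g: open steel bowl 38 mm across, 28 deep, loose on the table. Origin: below the middle of the grip (grasp there), level with the bowl's underside; +x to the bowl, z up. Handle axis 16 mm above it. Black grip x -58..35 mm, 16 wide, 20 high; steel neck 10 thick, x 35..92; bowl x 90..128; tail hook to x -76. It lies level.
- scoop_48: Middle portion scoop, 150 g: open steel bowl 48 mm across, 28 deep, loose on the table. Origin: below the middle of the grip (grasp there), level with the bowl's underside; +x to the bowl, z up. Handle axis 16 mm above it. Black grip x -58..35 mm, 16 wide, 20 high; steel neck 10 thick, x 35..92; bowl x 90..138; tail hook to x -76. It lies level.
- scoop_58: Second biggest portion scoop, 160 g: open steel bowl 58 mm across, 28 deep, loose on the table. Origin: below the middle of the grip (grasp there), level with the bowl's underside; +x to the bowl, z up. Handle axis 16 mm above it. Black grip x -58..35 mm, 16 wide, 20 high; steel neck 10 thick, x 35..92; bowl x 90..148; tail hook to x -76. It lies level.
- scoop_68: Biggest portion scoop, 170 g: open steel bowl 68 mm across, 28 deep, already in an end clip. Origin: below the middle of the grip (grasp there), level with the bowl's underside; +x to the bowl, z up. Handle axis 16 mm above it. Black grip x -58..35 mm, 16 wide, 20 high; steel neck 10 thick, x 35..92; bowl x 90..158; tail hook to x -76. It lies level.
- clip_1: Spring clip 1 of a row of 5, 74 mm apart along y, on a fixed rack (right end (-y), taken). Origin: axis of a fully seated neck, 50 mm above the table; +x where the bowl points. Leaves 14 wide, lips 31 apart at z +27, throat 6 at z +7.5: press the neck straight down, about 5 to 15 N. Home: scoop level, origin at clip x -58, y 0, z -16 mm, grip on a bar at x -94 between guide pins, fingers free.
- clip_2: Spring clip 2 of a row of 5, 74 mm apart along y, on a fixed rack (empty). Origin: axis of a fully seated neck, 50 mm above the table; +x where the bowl points. Leaves 14 wide, lips 31 apart at z +27, throat 6 at z +7.5: press the neck straight down, about 5 to 15 N. Home: scoop level, origin at clip x -58, y 0, z -16 mm, grip on a bar at x -94 between guide pins, fingers free.
- clip_3: Spring clip 3 of a row of 5, 74 mm apart along y, on a fixed rack (middle, empty). Origin: axis of a fully seated neck, 50 mm above the table; +x where the bowl points. Leaves 14 wide, lips 31 apart at z +27, throat 6 at z +7.5: press the neck straight down, about 5 to 15 N. Home: scoop level, origin at clip x -58, y 0, z -16 mm, grip on a bar at x -94 between guide pins, fingers free.
- clip_4: Spring clip 4 of a row of 5, 74 mm apart along y, on a fixed rack (empty). Origin: axis of a fully seated neck, 50 mm above the table; +x where the bowl points. Leaves 14 wide, lips 31 apart at z +27, throat 6 at z +7.5: press the neck straight down, about 5 to 15 N. Home: scoop level, origin at clip x -58, y 0, z -16 mm, grip on a bar at x -94 between guide pins, fingers free.
- clip_5: Spring clip 5 of a row of 5, 74 mm apart along y, on a fixed rack (left end (+y), taken). Origin: axis of a fully seated neck, 50 mm above the table; +x where the bowl points. Leaves 14 wide, lips 31 apart at z +27, throat 6 at z +7.5: press the neck straight down, about 5 to 15 N. Home: scoop level, origin at clip x -58, y 0, z -16 mm, grip on a bar at x -94 between guide pins, fingers free.

How it is judged:
At the end, for the whole second after the job is handed in: All five scoops lie in the clips in order of bowl size, from whichever end the smallest sits, necks fully down: origin within 14 mm along, 12 mm across, 3.5 mm in height of home, handle within 0.15 rad of the clip's direction, bowls the same way, level within 0.06 rad, released, at rest ((((x of scoop_28 in the frame of clip_1 between -0.072 and -0.044 m and y of scoop_28 in the frame of clip_1 between -0.012 and 0.012 m and z of scoop_28 in the frame of clip_1 between -0.02 and -0.0125 m and angle between the x axis of scoop_28 and the x axis of clip_1, either way round below 0.15 rad and angle between scoop_28's own z axis and vertical below 0.06 rad) and (x of scoop_38 in the frame of clip_2 between -0.072 and -0.044 m and y of scoop_38 in the frame of clip_2 between -0.012 and 0.012 m and z of scoop_38 in the frame of clip_2 between -0.02 and -0.0125 m and angle between the x axis of scoop_38 and the x axis of clip_2, either way round below 0.15 rad and angle between scoop_38's own z axis and vertical below 0.06 rad) and (x of scoop_48 in the frame of clip_3 between -0.072 and -0.044 m and y of scoop_48 in the frame of clip_3 between -0.012 and 0.012 m and z of scoop_48 in the frame of clip_3 between -0.02 and -0.0125 m and angle between the x axis of scoop_48 and the x axis of clip_3, either way round below 0.15 rad and angle between scoop_48's own z axis and vertical below 0.06 rad) and (x of scoop_58 in the frame of clip_4 between -0.072 and -0.044 m and y of scoop_58 in the frame of clip_4 between -0.012 and 0.012 m and z of scoop_58 in the frame of clip_4 between -0.02 and -0.0125 m and angle between the x axis of scoop_58 and the x axis of clip_4, either way round below 0.15 rad and angle between scoop_58's own z axis and vertical below 0.06 rad) and (x of scoop_68 in the frame of clip_5 between -0.072 and -0.044 m and y of scoop_68 in the frame of clip_5 between -0.012 and 0.012 m and z of scoop_68 in the frame of clip_5 between -0.02 and -0.0125 m and angle between the x axis of scoop_68 and the x axis of clip_5, either way round below 0.15 rad and angle between scoop_68's own z axis and vertical below 0.06 rad)) or ((x of scoop_68 in the frame of clip_1 between -0.072 and -0.044 m and y of scoop_68 in the frame of clip_1 between -0.012 and 0.012 m and z of scoop_68 in the frame of clip_1 between -0.02 and -0.0125 m and angle between the x axis of scoop_68 and the x axis of clip_1, either way round below 0.15 rad and angle between scoop_68's own z axis and vertical below 0.06 rad) and (x of scoop_58 in the frame of clip_2 between -0.072 and -0.044 m and y of scoop_58 in the frame of clip_2 between -0.012 and 0.012 m and z of scoop_58 in the frame of clip_2 between -0.02 and -0.0125 m and angle between the x axis of scoop_58 and the x axis of clip_2, either way round below 0.15 rad and angle between scoop_58's own z axis and vertical below 0.06 rad) and (x of scoop_48 in the frame of clip_3 between -0.072 and -0.044 m and y of scoop_48 in the frame of clip_3 between -0.012 and 0.012 m and z of scoop_48 in the frame of clip_3 between -0.02 and -0.0125 m and angle between the x axis of scoop_48 and the x axis of clip_3, either way round below 0.15 rad and angle between scoop_48's own z axis and vertical below 0.06 rad) and (x of scoop_38 in the frame of clip_4 between -0.072 and -0.044 m and y of scoop_38 in the frame of clip_4 between -0.012 and 0.012 m and z of scoop_38 in the frame of clip_4 between -0.02 and -0.0125 m and angle between the x axis of scoop_38 and the x axis of clip_4, either way round below 0.15 rad and angle between scoop_38's own z axis and vertical below 0.06 rad) and (x of scoop_28 in the frame of clip_5 between -0.072 and -0.044 m and y of scoop_28 in the frame of clip_5 between -0.012 and 0.012 m and z of scoop_28 in the frame of clip_5 between -0.02 and -0.0125 m and angle between the x axis of scoop_28 and the x axis of clip_5, either way round below 0.15 rad and angle between scoop_28's own z axis and vertical below 0.06 rad))) and linear speed of each of scoop_28, scoop_38, scoop_48, scoop_58, scoop_68 below 0.02 m/s and angular speed of each of scoop_28, scoop_38, scoop_48, scoop_58, scoop_68 below 0.2 rad/s); the robot touches nothing.
It fails at once if the smallest scoop, already in its end clip, is shifted by more than 15 mm (distance of scoop_28 from where it was at the start of the episode above 0.015 m).
It fails at once if the biggest scoop, already in its end clip, is shifted by more than 15 mm (distance of scoop_68 from where it was at the start of the episode above 0.015 m).
It also fails if it takes over 96 s, if anything falls off the work surface, if the arm or the gripper's body presses on something with over 40 N, if the wrist force passes 120 N, or if a joint passes its speed limit or range.

## Working session

There is one attempt and no reset: what is moved stays moved. The work goes in short steps, Python scripts to look and compute and a tool call to move; the robot and the scene stay as the last step left them, time stands still between calls to the robot, and variables do not carry over. Pictures are saved under pics/ and viewed, at most 14 in all, crops included, and the job is handed in when it is done.

Besides the shell and the picture viewer there is one more tool, called after "Request:" as name(argument=value, ...) on one line, values as JSON. jog_arm: Moves the arm, as the interface text tells. Shift numbers are shares of 0.04 m and turn numbers shares of 5 degrees, none past 1 either way. Its arguments: {"type":"object","properties":{"travel":{"type":"array","items":{"type":"array","items":{"type":"number"}}},"turn":{"type":"array","items":{"type":"array","items":{"type":"number"}}},"fingers":{"type":"array","items":{"type":"number"}}},"required":["travel","turn","fingers"]}

```bash
mkdir -p pics
python3 - <<'E'
from rig import env
import cv2
for n in("scene","top"):
    cv2.imwrite(f"pics/{n}0.png",env.grab_frame(n)[:,:,::-1]); print(n,env.camera_params(n))
print(env.get_state(),env.grip_point_offset)
E
```

```text
scene {'fx': 535.2217416362682, 'fy': 535.2217416362682, 'cx': 319.10438642537054, 'cy': 239.65729404536208, 'rvec': array([ 1.86555095, -0.84385308,  0.506052  ]), 'tvec': array([-0.41998001,  0.22630954,  0.91421455])}
top {'fx': 433.854766925944, 'fy': 433.854766925944, 'cx': 319.2464530831328, 'cy': 231.5564221213483, 'rvec': array([ 2.17565567, -2.11211618,  0.16653791]), 'tvec': array([-0.0822503 ,  0.5476064 ,  0.97205485])}
{'time': 0.1, 'q': array([ 1.09111517e+00,  2.64712044e-01,  1.60527518e+00,  8.25589512e-06,
        1.27368879e+00, -3.69104993e-02]), 'joint_vel': array([ 0.00067747, -0.00187854, -0.00273688, -0.00137231, -0.00063514,
       -0.00044021]), 'joint_torque': array([ 1.06017291e-03, -5.16705215e+01, -3.68589556e+01, -1.24017679e-04,
        6.12208751e-03, -4.65723826e-05]), 'position': array([0.28889393, 0.6093065 , 0.23004307]), 'tcp_rot': array([-2.69893821e-04,  2.19582414e-01,  9.75593398e-01, -1.00611289e-03]), 'ft_force': array([ 0.06930608, -0.137254  , -0.33513363]), 'moment': array([-0.00105066,  0.01326358, -0.0172183 ]), 'finger_force': 0.0, 'gripper_width': 1.0000989761481534} 0.0187
```

View pics/top0.png

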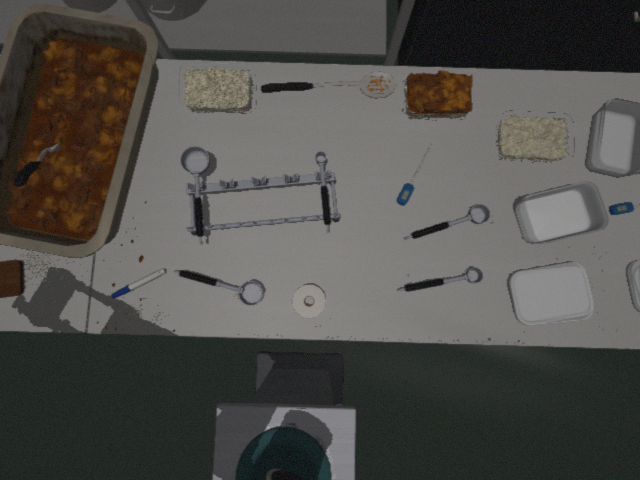

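View pics/scene0.png

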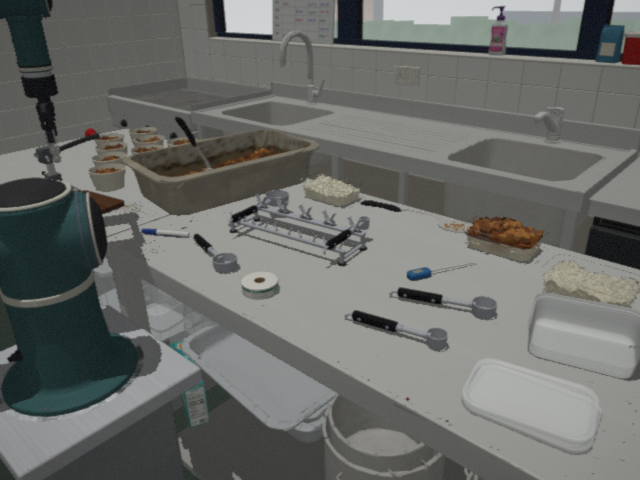

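```bash
cat > h.py <<'E'
import cv2, numpy as np
from rig import env
def ray(n,uv,z):
    p=env.camera_params(n); R=cv2.Rodrigues(p["rvec"])[0]; t=p["tvec"]
    d=R.T@np.array([(uv[0]-p["cx"])/p["fx"],(uv[1]-p["cy"])/p["fy"],1]); c=-R.T@t
    return c+d*(z-c[2])/d[2]
def grips(img,boxes,th=50):
    out=[]
    for x0,y0,x1,y1 in boxes:
        m=(img[y0:y1,x0:x1].max(2)<th).astype(np.uint8)
        n,l,s,c=cv2.connectedComponentsWithStats(m)
        k=1+np.argmax(s[1:,4]); pts=np.argwhere(l==k)[:,::-1].astype(np.float32)
        r=cv2.minAreaRect(pts); out.append((c[k]+[x0,y0],r[1],r[2],s[k,4]))
    return out
E
python3 - <<'E'
from h import *
im=cv2.imread("pics/top0.png")
B={"A":(170,262,275,312),"B":(400,200,495,245),"C":(395,260,490,298),"R5":(180,145,215,245),"R1":(312,145,345,230)}
for k,b in B.items():
    g=grips(im,[b])[0]; z=.022 if k in"ABC" else .056
    print(k,np.round(g[0],1),np.round(g[1],1),round(g[2],1),g[3],np.round(ray("top",g[0],z),4))
    x0,y0,x1,y1=b; gr=cv2.GaussianBlur(cv2.resize(cv2.cvtColor(im[y0:y1,x0:x1],6),None,fx=4,fy=4,interpolation=2),(5,5),0)
    c=cv2.HoughCircles(gr,cv2.HOUGH_GRADIENT,1,30,param1=80,param2=22,minRadius=16,maxRadius=64)
    if c is not None:
        for q in c[0][:3]:
            uv=(q[:2]+.5)/4-.5+[x0,y0]; print("  circ",np.round(uv,1),q[2]/4,np.round(ray("top",uv,.028 if k in"ABC" else .062),4))
cr=[cv2.resize(im[a:b,c:d],(w,h),interpolation=2) for a,b,c,d,w,h in((140,250,175,350,700,440),)]
low=np.hstack([cv2.resize(im[258:308,172:272],(350,175),interpolation=2),cv2.resize(im[200:300,395:495],(175,175),interpolation=2),cv2.resize(im[200:300,395:495],(175,175))])
cv2.imwrite("pics/crop.png",cr[0])
E
```

```text
A [197.8 277.2] [37.4  6.5] 15.9 236 [0.4363 0.2152 0.022 ]
  circ [251.5 292.8] 9.775 [0.4038 0.0867 0.028 ]
B [429.8 229.7] [ 6. 37.] 72.3 213 [ 0.5653 -0.3298  0.022 ]
  circ [479.8 213. ] 9.425 [ 0.6083 -0.4481  0.028 ]
C [423.4 284.4] [ 6.6 38.2] 79.2 242 [ 0.435  -0.3135  0.022 ]
  circ [475. 275.] 7.2 [ 0.4602 -0.433   0.028 ]
R5 [198.3 217.2] [37. 11.] 90.0 294 [0.5729 0.2146 0.056 ]
  circ [194.5 159. ] 13.975 [0.71   0.2316 0.062 ]
R1 [325.4 205. ] [38.3  6.5] 84.3 236 [ 0.6106 -0.0784  0.056 ]
  circ [320.5 156.2] 5.175 [ 0.7259 -0.0637  0.062 ]
```

View pics/crop.png

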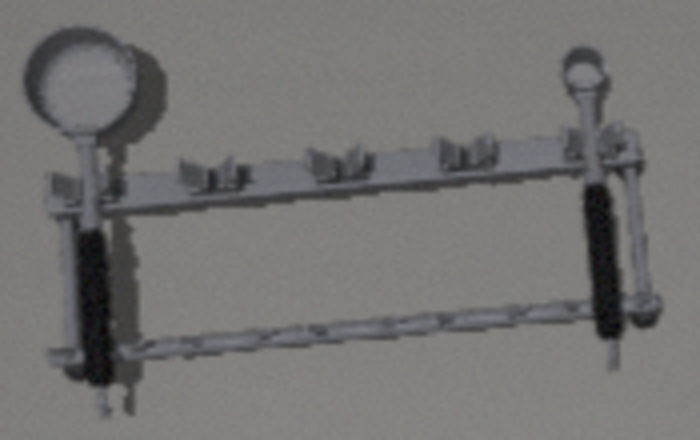

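The top view shows a rack with 68 at the left end, around (195,160), and 28 at the right end, around (321,156). The three empty clips are between them. By bowl length, the loose scoops are 58 at (252,293), 48 at (480,213) and 38 at (475,275). I checked the rack pitch as 0.2954 m over 4 clips, against 0.296 m nominal.

```bash
cat > go.py <<'E'
import sys,numpy as np
from rig import env
from scipy.spatial.transform import Rotation as R
T={"A":(.4298,.1895,1.324),"B":(.5744,-.3547,1.919),"C":(.4405,-.3394,1.779),"4":(.6089,.1451,3.268),"3":(.6182,.0717,3.268),"2":(.6276,-.0017,3.268)}
x,y,th=T[sys.argv[1]]; z=float(sys.argv[2])
s=env.get_state(); q=s["tcp_rot"]; r=R.from_quat([q[1],q[2],q[3],q[0]])
f=R.from_matrix(np.array([[np.cos(th),np.sin(th),0],[np.sin(th),-np.cos(th),0],[0,0,-1]]))
d=np.array([x,y,z])-s["position"]
print("t",s["time"],"pos",s["position"].round(4),"turn",((r.inv()*f).as_rotvec()/np.radians(5)).round(2),"shift in final frame",(f.inv().apply(d)/.04).round(2),"in now frame",(r.inv().apply(d)/.04).round(2),"F",s["ft_force"].round(1),"w",s["gripper_width"],s["finger_force"])
E
python3 go.py A 0.1
```

```text
t 0.1 pos [0.2889 0.6093 0.23  ] turn [-0.02  0.02 15.75] shift in final frame [-9.32  5.98  3.25] in now frame [-7.68 -7.97  3.27] F [ 0.1 -0.1 -0.3] w 1.0000989761481534 0.0
```

Request:
jog_arm(travel=[[0, 0, 0], [0, 0, 0], [0, 0, 0], [0, 0, 0], [0, 0, 0], [0, 0, 0], [0, 0, 0], [0, 0, 0]], turn=[[0, 0, 1], [0, 0, 1], [0, 0, 1], [0, 0, 1], [0, 0, 1], [0, 0, 1], [0, 0, 1], [0, 0, 1]], fingers=[1, 1, 1, 1, 1, 1, 1, 1])

```text
time: 0.9
position: [0.289, 0.6095, 0.2305]
tcp_rot: [0.0, 0.542, 0.841, -0.001]
ft_force: [-0.3, -0.1, 0.3]
gripper_width: 1.002
finger_force: 0.0
```

Request:
jog_arm(travel=[[0, 0, 0], [0, 0, 0], [0, 0, 0], [0, 0, 0], [0, 0, 0], [0, 0, 0], [0, 0, 0], [0, 0, 0]], turn=[[0, 0, 1], [0, 0, 1], [0, 0, 1], [0, 0, 1], [0, 0, 1], [0, 0, 1], [0, 0, 1], [0, 0, 0.75]], fingers=[1, 1, 1, 1, 1, 1, 1, 1])

```text
time: 1.7
position: [0.289, 0.6095, 0.2305]
tcp_rot: [0.0, 0.79, 0.614, -0.001]
ft_force: [0.2, -1.2, 0.8]
gripper_width: 1.0
finger_force: 0.0
```

Request:
jog_arm(travel=[[-0.58, 0.37, 0.2], [-0.58, 0.37, 0.2], [-0.58, 0.37, 0.2], [-0.58, 0.37, 0.2], [-0.58, 0.37, 0.2], [-0.58, 0.37, 0.2], [-0.58, 0.37, 0.2], [-0.58, 0.37, 0.2]], turn=[[0, 0, 0], [0, 0, 0], [0, 0, 0], [0, 0, 0], [0, 0, 0], [0, 0, 0], [0, 0, 0], [0, 0, 0]], fingers=[1, 1, 1, 1, 1, 1, 1, 1])

```text
time: 2.5
position: [0.3587, 0.3996, 0.1665]
tcp_rot: [0.0, 0.789, 0.615, -0.0]
ft_force: [1.1, 0.5, 0.7]
gripper_width: 0.999
finger_force: 0.0
```

Request:
jog_arm(travel=[[-0.58, 0.37, 0.2], [-0.58, 0.37, 0.2], [-0.58, 0.37, 0.2], [-0.58, 0.37, 0.2], [-0.58, 0.37, 0.2], [-0.58, 0.37, 0.2], [-0.58, 0.37, 0.2], [-0.58, 0.37, 0.2]], turn=[[0, 0, 0], [0, 0, 0], [0, 0, 0], [0, 0, 0], [0, 0, 0], [0, 0, 0], [0, 0, 0], [0, 0, 0]], fingers=[1, 1, 1, 1, 1, 1, 1, 1])

```text
time: 3.3
position: [0.4281, 0.1909, 0.1027]
tcp_rot: [-0.0, 0.789, 0.615, -0.0]
ft_force: [0.8, -0.1, 0.3]
gripper_width: 0.999
finger_force: 0.0
```

```bash
python3 go.py A 0.004
```

```text
t 3.3 pos [0.4281 0.1909 0.1027] turn [-0.  0.  0.] shift in final frame [-0.02  0.05  2.47] in now frame [-0.02  0.05  2.47] F [ 0.8 -0.1  0.3] w 0.9986282764517227 0.0
```

Request:
jog_arm(travel=[[0, 0.05, 0.4], [0, 0, 0.4], [0, 0, 0.4], [0, 0, 0.4], [0, 0, 0.4], [0, 0, 0.3], [0, 0, 0.17], [0, 0, 0]], turn=[[0, 0, 0], [0, 0, 0], [0, 0, 0], [0, 0, 0], [0, 0, 0], [0, 0, 0], [0, 0, 0], [0, 0, 0]], fingers=[1, 1, 1, 1, 1, 1, 1, 1])

```text
time: 4.1
position: [0.4293, 0.1913, 0.0035]
tcp_rot: [-0.0, 0.789, 0.615, -0.001]
ft_force: [0.5, -0.1, -0.1]
gripper_width: 0.999
finger_force: 0.0
```

Request:
jog_arm(travel=[[0, 0, 0], [0, 0, 0], [0, 0, 0], [0, 0, 0], [0, 0, 0], [0, 0, 0], [0, 0, 0], [0, 0, 0]], turn=[[0, 0, 0], [0, 0, 0], [0, 0, 0], [0, 0, 0], [0, 0, 0], [0, 0, 0], [0, 0, 0], [0, 0, 0]], fingers=[0.5, 0.3, 0.1, 0, 0, 0, 0, 0])

```text
time: 4.9
position: [0.4307, 0.1918, 0.005]
tcp_rot: [0.0, 0.789, 0.615, 0.0]
ft_force: [-1.6, -0.0, 6.6]
gripper_width: 0.178
finger_force: 61.7
```

Request:
jog_arm(travel=[[0, 0, -0.2], [0, 0, -0.4], [0, 0, -0.6], [0, 0, -0.6], [0, 0, -0.6], [0, 0, -0.6], [0, 0, -0.5], [0, 0, -0.2]], turn=[[0, 0, 0], [0, 0, 0], [0, 0, -0.5], [0, 0, -1], [0, 0, -1], [0, 0, -1], [0, 0, -1], [0, 0, -1]], fingers=[0, 0, 0, 0, 0, 0, 0, 0])

```text
time: 5.7
position: [0.4311, 0.192, 0.1547]
tcp_rot: [0.001, 0.618, 0.786, 0.001]
ft_force: [-0.3, 0.3, -1.8]
gripper_width: 0.168
finger_force: 60.9
```

Request:
jog_arm(travel=[[0, 0, 0], [0, 0, 0], [0, 0, 0], [0, 0, 0], [0, 0, 0], [0, 0, 0], [0, 0, 0], [0, 0, 0]], turn=[[0, 0, -1], [0, 0, -1], [0, 0, -1], [0, 0, -1], [0, 0, -1], [0, 0, -1], [0, 0, -1], [0, 0, -1]], fingers=[0, 0, 0, 0, 0, 0, 0, 0])

```text
time: 6.5
position: [0.4295, 0.1914, 0.152]
tcp_rot: [-0.001, 0.312, 0.95, -0.0]
ft_force: [-0.1, -0.4, -1.8]
gripper_width: 0.172
finger_force: 60.9
```

Request:
jog_arm(travel=[[0, 0, 0], [0, 0, 0], [0, 0, 0], [0, 0, 0], [0, 0, 0], [0, 0, 0], [0, 0, 0], [0, 0, 0]], turn=[[0, 0, -1], [0, 0, -1], [0, 0, -1], [0, 0, -1], [0, 0, -1], [0, 0, -1], [0, 0, -1], [0, 0, -1]], fingers=[0, 0, 0, 0, 0, 0, 0, 0])

```text
time: 7.3
position: [0.4294, 0.1913, 0.1519]
tcp_rot: [-0.001, -0.031, 1.0, -0.0]
ft_force: [0.1, -0.4, -2.0]
gripper_width: 0.174
finger_force: 60.9
```

```bash
python3 go.py 4 0.12; python3 -c "
from h import *
cv2.imwrite('pics/t1.png',env.grab_frame('top')[100:340,120:440,::-1]);cv2.imwrite('pics/s1.png',env.grab_frame('scene')[:,:,::-1])"
```

```text
t 7.3 pos [0.4294 0.1913 0.1519] turn [-0.01 -0.02 -0.73] shift in final frame [-4.31 -1.71  0.8 ] in now frame [-4.41 -1.43  0.79] F [ 0.1 -0.4 -2. ] w 0.17417124838380282 60.87853789329529
```

View pics/s1.png

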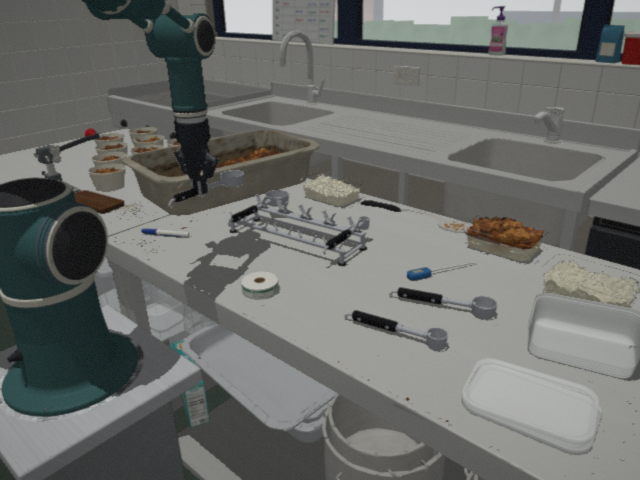

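Request:
jog_arm(travel=[[0, 0, 0], [-0.6, -0.24, 0], [-0.6, -0.24, 0], [-0.65, -0.25, 0], [-0.65, -0.25, 0], [-0.65, -0.25, 0], [-0.6, -0.24, 0.2], [-0.55, -0.23, 0.2]], turn=[[0, 0, -0.73], [0, 0, 0], [0, 0, 0], [0, 0, 0], [0, 0, 0], [0, 0, 0], [0, 0, 0], [0, 0, 0]], fingers=[0, 0, 0, 0, 0, 0, 0, 0])

```text
time: 8.2
position: [0.6104, 0.1448, 0.1362]
tcp_rot: [-0.0, -0.06, 0.998, -0.0]
ft_force: [0.5, -0.1, -1.4]
gripper_width: 0.174
finger_force: 60.9
```

```bash
python3 go.py 4 0.09; python3 -c "
from h import *
im=env.grab_frame('top')[:,:,::-1]
cv2.imwrite('pics/t2.png',cv2.resize(im[110:260,160:360],None,fx=4,fy=4,interpolation=2))"
```

```text
t 8.2 pos [0.6104 0.1448 0.1362] turn [-0.   -0.   -0.07] shift in final frame [0.04 0.01 1.15] in now frame [0.04 0.01 1.15] F [ 0.5 -0.1 -1.4] w 0.17354179608586504 60.88156700134277
```

View pics/t2.png

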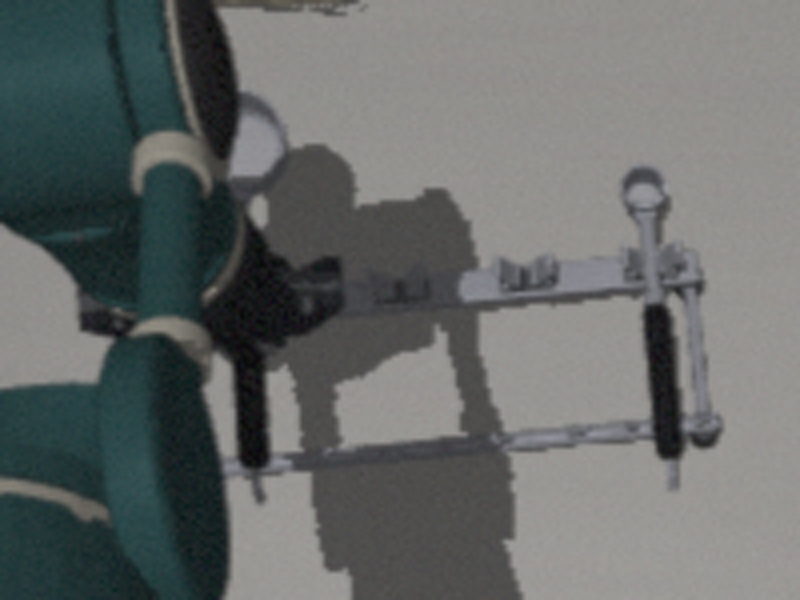

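```bash
python3 -c "
from h import *
print(ray('top',(223.7,226.7),.147),'exp .538 .1355'); print(ray('top',(232,146.2),.159),'exp .717 .129'); print(ray('top',(221.5,195),.15))"
```

```text
[0.53799019 0.13428645 0.147     ] exp .538 .1355
[0.70973249 0.12483205 0.159     ] exp .717 .129
[0.60503031 0.14248045 0.15      ]
```

The held scoop is within about 4 mm of where I expected it, so I'm descending.

Request:
jog_arm(travel=[[0.04, 0, 0.25], [0, 0, 0.3], [0, 0, 0.3], [0, 0, 0.25], [0, 0, 0.2], [0, 0, 0.2], [0, 0, 0.15], [0, 0, 0.1]], turn=[[0, 0, 0], [0, 0, 0], [0, 0, 0], [0, 0, 0], [0, 0, 0], [0, 0, 0], [0, 0, 0], [0, 0, 0]], fingers=[0, 0, 0, 0, 0, 0, 0, 0])

```text
time: 9.05
position: [0.6075, 0.1451, 0.0659]
tcp_rot: [-0.0, -0.061, 0.998, -0.0]
ft_force: [-0.1, -0.1, -1.9]
gripper_width: 0.173
finger_force: 60.8
```

```bash
python3 go.py 4 0.039
```

```text
t 9.05 pos [0.6075 0.1451 0.0659] turn [-0.   -0.   -0.04] shift in final frame [-0.03 -0.    0.67] in now frame [-0.03 -0.    0.67] F [-0.1 -0.1 -1.9] w 0.17265197333148027 60.789510011672974
```

Request:
jog_arm(travel=[[0, 0, 0.1], [0, 0, 0.1], [0, 0, 0.1], [0, 0, 0.1], [0, 0, 0.1], [0, 0, 0.1], [0, 0, 0.08], [0, 0, 0]], turn=[[0, 0, 0], [0, 0, 0], [0, 0, 0], [0, 0, 0], [0, 0, 0], [0, 0, 0], [0, 0, 0], [0, 0, 0]], fingers=[0, 0, 0, 0, 0, 0, 0, 0])

```text
time: 9.85
position: [0.6074, 0.1449, 0.0392]
tcp_rot: [-0.0, -0.061, 0.998, -0.0]
ft_force: [-1.1, 0.1, 0.5]
gripper_width: 0.17
finger_force: 61.3
```

```bash
python3 go.py 4 0.039; python3 -c "
from h import *
im=env.grab_frame('scene')[:,:,::-1]
cv2.imwrite('pics/s2.png',cv2.resize(im[150:290,180:400],None,fx=3.6,fy=3.6,interpolation=2))"
```

```text
t 9.85 pos [0.6074 0.1449 0.0392] turn [-0.   -0.01 -0.04] shift in final frame [-0.04 -0.    0.  ] in now frame [-0.04  0.    0.  ] F [-1.1  0.1  0.5] w 0.1695606112492124 61.27654552459717
```

View pics/s2.png

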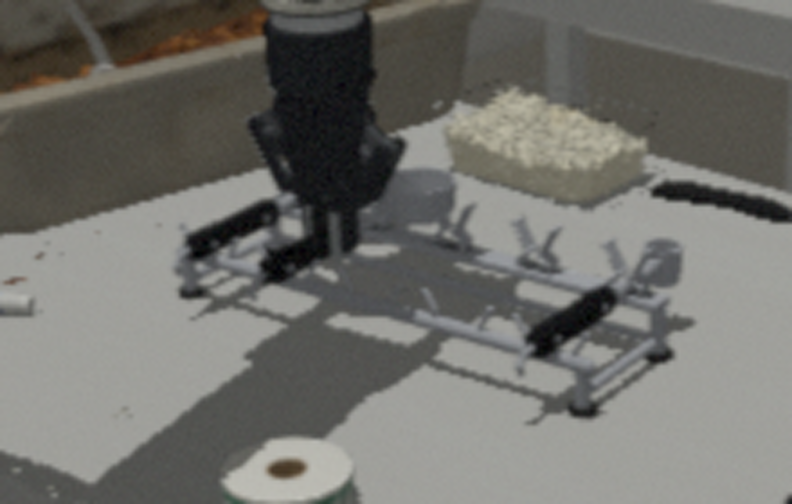

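The picture shows the scoop in clip 4 with its grip at the rest bar. I'll press a little further to feel whether it has bottomed out.

Request:
jog_arm(travel=[[0, 0, 0.03], [0, 0, 0.03], [0, 0, 0.03], [0, 0, 0], [0, 0, 0], [0, 0, 0], [0, 0, 0], [0, 0, 0]], turn=[[0, 0, 0], [0, 0, 0], [0, 0, 0], [0, 0, 0], [0, 0, 0], [0, 0, 0], [0, 0, 0], [0, 0, 0]], fingers=[0, 0, 0, 0, 0, 0, 0, 0])

```text
time: 10.7
position: [0.6076, 0.1449, 0.039]
tcp_rot: [-0.0, -0.061, 0.998, -0.0]
ft_force: [-9.5, -1.4, 19.4]
gripper_width: 0.171
finger_force: 64.0
```

Request:
jog_arm(travel=[[0, 0, -0.06], [0, 0, 0], [0, 0, 0], [0, 0, 0], [0, 0, 0], [0, 0, -0.3], [0, 0, -0.6], [0, 0, -0.8]], turn=[[0, 0, 0], [0, 0, 0], [0, 0, 0], [0, 0, 0], [0, 0, 0], [0, 0, 0], [0, 0, 0], [0, 0, 0]], fingers=[0, 0.5, 0.6, 0.6, 0.6, 0.6, 0.6, 0.6])

```text
time: 11.5
position: [0.6062, 0.1447, 0.1055]
tcp_rot: [-0.002, -0.061, 0.998, -0.0]
ft_force: [0.0, -0.0, 0.7]
gripper_width: 0.599
finger_force: 0.0
```

Request:
jog_arm(travel=[[0, 0, -1], [0, 0, -1], [0, 0, -0.5], [0, 0, 0], [0, 0, 0], [0, 0, 0], [0, 0, 0], [0, 0, 0]], turn=[[0, 0, 0], [0, 0, 0], [0, 0, 0], [0, 0, 1], [0, 0, 1], [0, 0, 1], [0, 0, 1], [0, 0, 1]], fingers=[0.6, 0.6, 0.6, 1, 1, 1, 1, 1])

```text
time: 12.3
position: [0.6078, 0.145, 0.2071]
tcp_rot: [0.0, 0.158, 0.987, 0.0]
ft_force: [-0.2, 0.7, -0.3]
gripper_width: 0.999
finger_force: 0.0
```

Request:
jog_arm(travel=[[0, 0, 0], [0, 0, 0], [0, 0, 0], [0, 0, 0], [0, 0, 0], [0, 0, 0], [0, 0, 0], [0, 0, 0]], turn=[[0, 0, 1], [0, 0, 1], [0, 0, 1], [0, 0, 1], [0, 0, 1], [0, 0, 1], [0, 0, 1], [0, 0, 1]], fingers=[1, 1, 1, 1, 1, 1, 1, 1])

```text
time: 13.1
position: [0.6078, 0.145, 0.207]
tcp_rot: [0.0, 0.486, 0.874, 0.0]
ft_force: [-0.5, 0.5, -0.2]
gripper_width: 1.001
finger_force: 0.0
```

```bash
python3 go.py B 0.106
```

```text
t 13.1 pos [0.6078 0.145  0.207 ] turn [0.01 0.   2.37] shift in final frame [-11.46  -5.05   2.53] in now frame [-10.17  -7.3    2.52] F [-0.5  0.5 -0.2] w 1.0009538656386383 0.0
```

Request:
jog_arm(travel=[[0, 0, 0], [0, 0, 0], [0, 0, 0], [-0.88, -0.39, 0], [-0.88, -0.39, 0], [-0.88, -0.39, 0], [-0.88, -0.39, 0], [-0.88, -0.39, 0]], turn=[[0, 0, 0.8], [0, 0, 0.8], [0, 0, 0.77], [0, 0, 0], [0, 0, 0], [0, 0, 0], [0, 0, 0], [0, 0, 0]], fingers=[1, 1, 1, 1, 1, 1, 1, 1])

```text
time: 13.9
position: [0.5951, -0.0485, 0.2071]
tcp_rot: [0.0, 0.572, 0.82, 0.0]
ft_force: [0.4, 0.1, -0.4]
gripper_width: 0.999
finger_force: 0.0
```

Request:
jog_arm(travel=[[-0.88, -0.39, 0.2], [-0.88, -0.39, 0.3], [-0.88, -0.39, 0.35], [-0.88, -0.39, 0.35], [-0.88, -0.39, 0.35], [-0.88, -0.39, 0.35], [-0.88, -0.39, 0.35], [-0.88, -0.37, 0.28]], turn=[[0, 0, 0], [0, 0, 0], [0, 0, 0], [0, 0, 0], [0, 0, 0], [0, 0, 0], [0, 0, 0], [0, 0, 0]], fingers=[1, 1, 1, 1, 1, 1, 1, 1])

```text
time: 14.7
position: [0.5755, -0.3557, 0.1049]
tcp_rot: [-0.0, 0.572, 0.82, 0.0]
ft_force: [0.3, -0.4, 0.5]
gripper_width: 0.998
finger_force: 0.0
```

```bash
python3 go.py B 0.005; python3 -c "
from h import *
t=env.grab_frame('top')[:,:,::-1]; s=env.grab_frame('scene')[:,:,::-1]
a=cv2.resize(t[140:250,175:350],None,fx=3,fy=3,interpolation=2);b=cv2.resize(s[175:275,215:390],(a.shape[1],300),interpolation=2)
cv2.imwrite('pics/c3.png',np.vstack([a[:300],b]))"
```

```text
t 14.7 pos [ 0.5755 -0.3557  0.1049] turn [ 0.   -0.    0.04] shift in final frame [ 0.03 -0.02  2.5 ] in now frame [ 0.03 -0.02  2.5 ] F [ 0.3 -0.4  0.5] w 0.9979013543429723 0.0
```

View pics/c3.png

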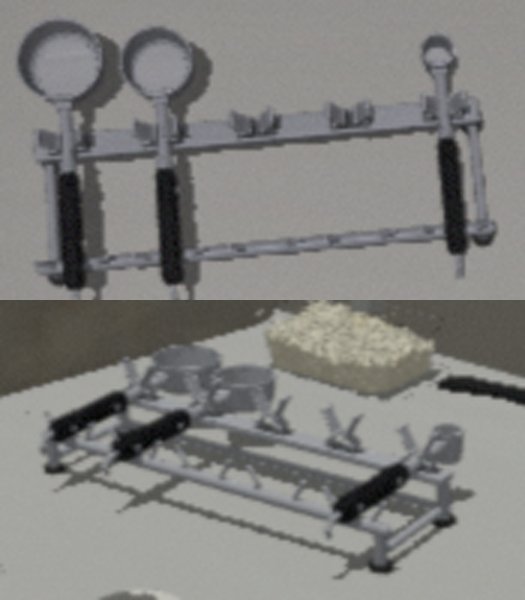

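The 58 scoop sits level in clip 4, parallel to its neighbours and about 4 mm back along the clip, which is well within tolerance. Next is 48.

Request:
jog_arm(travel=[[0.03, -0.02, 0.4], [0, 0, 0.4], [0, 0, 0.4], [0, 0, 0.4], [0, 0, 0.4], [0, 0, 0.3], [0, 0, 0.17], [0, 0, 0]], turn=[[0, 0, 0], [0, 0, 0], [0, 0, 0], [0, 0, 0], [0, 0, 0], [0, 0, 0], [0, 0, 0], [0, 0, 0]], fingers=[1, 1, 1, 1, 1, 1, 1, 1])

```text
time: 15.6
position: [0.574, -0.3526, 0.0044]
tcp_rot: [-0.001, 0.572, 0.82, -0.0]
ft_force: [-0.4, 0.4, 1.5]
gripper_width: 1.003
finger_force: 0.0
```

Request:
jog_arm(travel=[[0, 0, 0], [0, 0, 0], [0, 0, 0], [0, 0, 0], [0, 0, 0], [0, 0, 0], [0, 0, 0], [0, 0, 0]], turn=[[0, 0, 0], [0, 0, 0], [0, 0, 0], [0, 0, 0], [0, 0, 0], [0, 0, 0], [0, 0, 0], [0, 0, 0]], fingers=[0.5, 0.3, 0.1, 0, 0, 0, 0, 0])

```text
time: 16.4
position: [0.5751, -0.3536, 0.0067]
tcp_rot: [0.0, 0.572, 0.82, -0.0]
ft_force: [-1.2, 1.0, 4.9]
gripper_width: 0.169
finger_force: 61.3
```

Request:
jog_arm(travel=[[0, 0, -0.2], [0, 0, -0.4], [0, 0, -0.6], [0, 0, -0.6], [0, 0, -0.6], [0, 0, -0.6], [0, 0, -0.5], [0, 0, -0.2]], turn=[[0, 0, 0], [0, 0, 0], [0, 0, -0.5], [0, 0, -1], [0, 0, -1], [0, 0, -1], [0, 0, -1], [0, 0, -1]], fingers=[0, 0, 0, 0, 0, 0, 0, 0])

```text
time: 17.2
position: [0.5762, -0.3542, 0.1583]
tcp_rot: [0.003, 0.359, 0.933, -0.001]
ft_force: [-0.1, -0.2, -1.7]
gripper_width: 0.168
finger_force: 60.6
```

Request:
jog_arm(travel=[[0, 0, 0], [0, 0, 0], [0, 0, 0], [0, 0, 0], [0, 0, 0], [0, 0, 0], [0, 0, 0], [0, 0, 0]], turn=[[0, 0, -1], [0, 0, -1], [0, 0, -1], [0, 0, -1], [0, 0, -1], [0, 0, -1], [0, 0, -1], [0, 0, -1]], fingers=[0, 0, 0, 0, 0, 0, 0, 0])

```text
time: 18.0
position: [0.5747, -0.3532, 0.1549]
tcp_rot: [0.0, 0.018, 1.0, -0.0]
ft_force: [-0.9, 0.2, -2.5]
gripper_width: 0.171
finger_force: 60.6
```

```bash
python3 go.py 3 0.136
```

```text
t 18.0 pos [ 0.5747 -0.3532  0.1549] turn [-0.    0.   -1.87] shift in final frame [-2.42 10.4   0.47] in now frame [-0.7  10.66  0.47] F [-0.9  0.2 -2.5] w 0.17100397184233498 60.61939716339111
```

Request:
jog_arm(travel=[[0, 0, 0], [0, 0, 0], [-0.2, 0.87, 0], [-0.2, 0.87, 0], [-0.2, 0.87, 0], [-0.2, 0.87, 0], [-0.2, 0.87, 0], [-0.2, 0.87, 0]], turn=[[0, 0, -0.94], [0, 0, -0.94], [0, 0, 0], [0, 0, 0], [0, 0, 0], [0, 0, 0], [0, 0, 0], [0, 0, 0]], fingers=[0, 0, 0, 0, 0, 0, 0, 0])

```text
time: 18.8
position: [0.5966, -0.1387, 0.155]
tcp_rot: [0.0, -0.062, 0.998, -0.0]
ft_force: [0.1, 0.3, -1.6]
gripper_width: 0.17
finger_force: 60.6
```

Request:
jog_arm(travel=[[-0.2, 0.87, 0], [-0.2, 0.87, 0], [-0.2, 0.87, 0], [-0.2, 0.87, 0], [-0.2, 0.87, 0], [-0.2, 0.84, 0], [0, 0, 0.25], [0, 0, 0.22]], turn=[[0, 0, 0], [0, 0, 0], [0, 0, 0], [0, 0, 0], [0, 0, 0], [0, 0, 0], [0, 0, 0], [0, 0, 0]], fingers=[0, 0, 0, 0, 0, 0, 0, 0])

```text
time: 19.6
position: [0.6188, 0.0725, 0.1356]
tcp_rot: [0.0, -0.063, 0.998, -0.0]
ft_force: [-1.0, -0.7, -0.9]
gripper_width: 0.171
finger_force: 60.6
```

```bash
python3 go.py 3 0.041; python3 -c "
from h import *
im=env.grab_frame('top')[:,:,::-1]
cv2.imwrite('pics/t4.png',cv2.resize(im[110:260,160:360],None,fx=4,fy=4,interpolation=2))"
```

```text
t 19.6 pos [0.6188 0.0725 0.1356] turn [-0.01  0.01 -0.01] shift in final frame [ 0.02 -0.02  2.37] in now frame [ 0.02 -0.02  2.37] F [-1.  -0.7 -0.9] w 0.17072267035677827 60.57075619697571
```

View pics/t4.png

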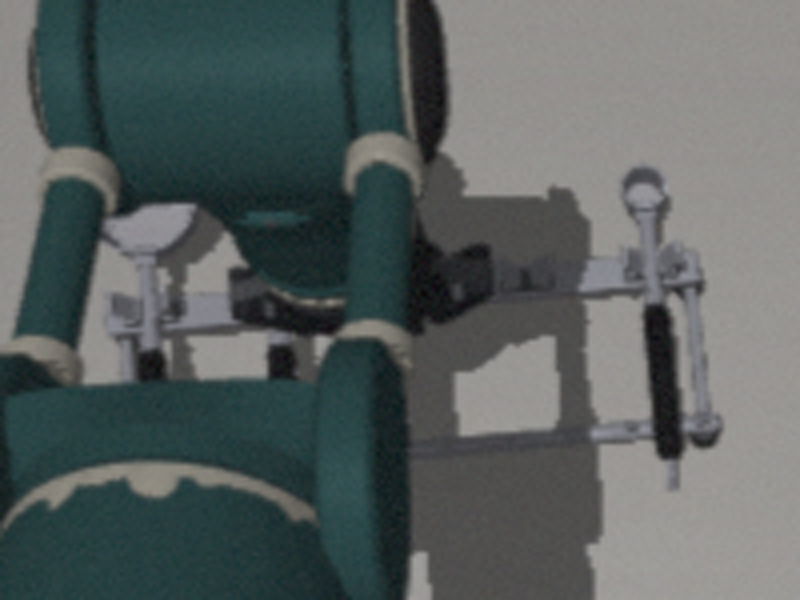

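The arm hides the scoop in this view, and scoop 28 at (641,190) is undisturbed. I'll descend using force feedback.

Request:
jog_arm(travel=[[0.02, -0.02, 0.25], [0, 0, 0.3], [0, 0, 0.3], [0, 0, 0.25], [0, 0, 0.2], [0, 0, 0.2], [0, 0, 0.15], [0, 0, 0.1]], turn=[[0, 0, 0], [0, 0, 0], [0, 0, 0], [0, 0, 0], [0, 0, 0], [0, 0, 0], [0, 0, 0], [0, 0, 0]], fingers=[0, 0, 0, 0, 0, 0, 0, 0])

```text
time: 20.45
position: [0.6179, 0.0709, 0.0646]
tcp_rot: [-0.0, -0.062, 0.998, -0.0]
ft_force: [-0.1, -0.7, -1.6]
gripper_width: 0.174
finger_force: 60.5
```

Request:
jog_arm(travel=[[0, 0, 0.1], [0, 0, 0.1], [0, 0, 0.1], [0, 0, 0.1], [0, 0, 0.1], [0, 0, 0.1], [0, 0, 0.05], [0, 0, 0]], turn=[[0, 0, 0], [0, 0, 0], [0, 0, 0], [0, 0, 0], [0, 0, 0], [0, 0, 0], [0, 0, 0], [0, 0, 0]], fingers=[0, 0, 0, 0, 0, 0, 0, 0])

```text
time: 21.25
position: [0.6178, 0.0709, 0.0408]
tcp_rot: [-0.0, -0.062, 0.998, 0.0]
ft_force: [-5.6, 1.0, 11.1]
gripper_width: 0.168
finger_force: 62.5
```

Contact at the expected height. I'll press about 2 mm more, then relax, release and rise.

Request:
jog_arm(travel=[[0, 0, 0.03], [0, 0, 0.03], [0, 0, 0], [0, 0, 0], [0, 0, 0], [0, 0, 0], [0, 0, 0], [0, 0, 0]], turn=[[0, 0, 0], [0, 0, 0], [0, 0, 0], [0, 0, 0], [0, 0, 0], [0, 0, 0], [0, 0, 0], [0, 0, 0]], fingers=[0, 0, 0, 0, 0, 0, 0, 0])

```text
time: 22.05
position: [0.6179, 0.0709, 0.0407]
tcp_rot: [-0.0, -0.062, 0.998, -0.0]
ft_force: [-11.4, 0.4, 24.0]
gripper_width: 0.172
finger_force: 64.2
```

Request:
jog_arm(travel=[[0, 0, -0.06], [0, 0, 0], [0, 0, 0], [0, 0, 0], [0, 0, 0], [0, 0, -0.3], [0, 0, -0.6], [0, 0, -0.8]], turn=[[0, 0, 0], [0, 0, 0], [0, 0, 0], [0, 0, 0], [0, 0, 0], [0, 0, 0], [0, 0, 0], [0, 0, 0]], fingers=[0, 0.5, 0.6, 0.6, 0.6, 0.6, 0.6, 0.6])

```text
time: 22.85
position: [0.6165, 0.0707, 0.1066]
tcp_rot: [-0.002, -0.062, 0.998, -0.0]
ft_force: [0.0, -0.2, -0.0]
gripper_width: 0.594
finger_force: 0.0
```

Request:
jog_arm(travel=[[0, 0, -1], [0, 0, -1], [0, 0, -0.5], [0, 0, 0], [0, 0, 0], [0, 0, 0], [0, 0, 0], [0, 0, 0]], turn=[[0, 0, 0], [0, 0, 0], [0, 0, 0], [0, 0, 1], [0, 0, 1], [0, 0, 1], [0, 0, 1], [0, 0, 1]], fingers=[0.6, 0.6, 0.6, 1, 1, 1, 1, 1])

```text
time: 23.65
position: [0.6181, 0.0708, 0.2082]
tcp_rot: [0.0, 0.158, 0.988, 0.0]
ft_force: [-0.4, -0.3, 0.5]
gripper_width: 1.001
finger_force: 0.0
```

Request:
jog_arm(travel=[[0, 0, 0], [0, 0, 0], [0, 0, 0], [0, 0, 0], [0, 0, 0], [0, 0, 0], [0, 0, 0], [0, 0, 0]], turn=[[0, 0, 1], [0, 0, 1], [0, 0, 1], [0, 0, 1], [0, 0, 1], [0, 0, 1], [0, 0, 1], [0, 0, 1]], fingers=[1, 1, 1, 1, 1, 1, 1, 1])

```text
time: 24.45
position: [0.6181, 0.0708, 0.2081]
tcp_rot: [0.0, 0.486, 0.874, 0.0]
ft_force: [0.3, -0.0, 0.5]
gripper_width: 1.003
finger_force: 0.0
```

```bash
python3 go.py C 0.106
```

```text
t 24.45 pos [0.6181 0.0708 0.2081] turn [0.01 0.   3.99] shift in final frame [-9.12 -6.46  2.55] in now frame [-6.36 -9.19  2.55] F [ 0.3 -0.   0.5] w 1.0029493199910526 0.0
```

Request:
jog_arm(travel=[[0, 0, 0], [0, 0, 0], [0, 0, 0], [0, 0, 0], [-0.76, -0.54, 0], [-0.76, -0.54, 0], [-0.76, -0.54, 0], [-0.76, -0.54, 0]], turn=[[0, 0, 1], [0, 0, 1], [0, 0, 1], [0, 0, 0.99], [0, 0, 0], [0, 0, 0], [0, 0, 0], [0, 0, 0]], fingers=[1, 1, 1, 1, 1, 1, 1, 1])

```text
time: 25.25
position: [0.5586, -0.0673, 0.2081]
tcp_rot: [0.0, 0.628, 0.778, 0.0]
ft_force: [-0.2, -0.0, 0.2]
gripper_width: 1.002
finger_force: 0.0
```

Request:
jog_arm(travel=[[-0.76, -0.54, 0], [-0.76, -0.54, 0.3], [-0.76, -0.54, 0.4], [-0.76, -0.54, 0.4], [-0.76, -0.54, 0.4], [-0.76, -0.54, 0.4], [-0.76, -0.54, 0.35], [-0.76, -0.52, 0.3]], turn=[[0, 0, 0], [0, 0, 0], [0, 0, 0], [0, 0, 0], [0, 0, 0], [0, 0, 0], [0, 0, 0], [0, 0, 0]], fingers=[1, 1, 1, 1, 1, 1, 1, 1])

```text
time: 26.05
position: [0.4412, -0.3415, 0.1054]
tcp_rot: [0.0, 0.628, 0.778, -0.0]
ft_force: [1.1, -0.7, -0.6]
gripper_width: 0.998
finger_force: 0.0
```

```bash
python3 go.py C 0.005; python3 -c "
from h import *
t=env.grab_frame('top')[:,:,::-1]; s=env.grab_frame('scene')[:,:,::-1]
a=cv2.resize(t[140:250,175:350],None,fx=3,fy=3,interpolation=2);b=cv2.resize(s[175:275,215:390],(a.shape[1],300),interpolation=2)
cv2.imwrite('pics/c4.png',np.vstack([a[:300],b]))"
```

```text
t 26.05 pos [ 0.4412 -0.3415  0.1054] turn [0.   0.   0.04] shift in final frame [ 0.05 -0.01  2.51] in now frame [ 0.06 -0.01  2.51] F [ 1.1 -0.7 -0.6] w 0.9977378760197027 0.0
```

View pics/c4.png

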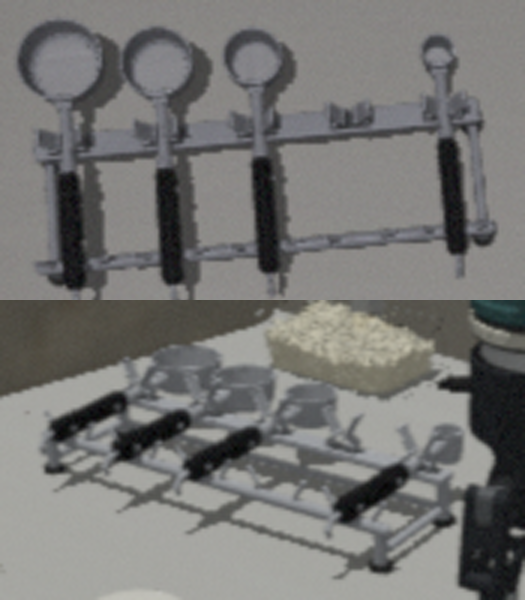

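The 48 scoop is in clip 3, level and aligned, with its grip top at about (262,157) in the crop. Next is 38.

Request:
jog_arm(travel=[[0.03, -0.01, 0.4], [0, 0, 0.4], [0, 0, 0.4], [0, 0, 0.4], [0, 0, 0.4], [0, 0, 0.3], [0, 0, 0.17], [0, 0, 0]], turn=[[0, 0, 0], [0, 0, 0], [0, 0, 0], [0, 0, 0], [0, 0, 0], [0, 0, 0], [0, 0, 0], [0, 0, 0]], fingers=[1, 1, 1, 1, 1, 1, 1, 1])

```text
time: 26.95
position: [0.4411, -0.3384, 0.0059]
tcp_rot: [-0.001, 0.628, 0.778, 0.0]
ft_force: [0.0, 0.1, -0.7]
gripper_width: 1.001
finger_force: 0.0
```

Request:
jog_arm(travel=[[0, 0, 0], [0, 0, 0], [0, 0, 0], [0, 0, 0], [0, 0, 0], [0, 0, 0], [0, 0, 0], [0, 0, 0]], turn=[[0, 0, 0], [0, 0, 0], [0, 0, 0], [0, 0, 0], [0, 0, 0], [0, 0, 0], [0, 0, 0], [0, 0, 0]], fingers=[0.5, 0.3, 0.1, 0, 0, 0, 0, 0])

```text
time: 27.75
position: [0.4419, -0.3393, 0.007]
tcp_rot: [0.001, 0.629, 0.778, 0.0]
ft_force: [1.2, 1.5, 4.3]
gripper_width: 0.169
finger_force: 61.7
```

Request:
jog_arm(travel=[[0, 0, -0.2], [0, 0, -0.4], [0, 0, -0.6], [0, 0, -0.6], [0, 0, -0.6], [0, 0, -0.6], [0, 0, -0.5], [0, 0, -0.2]], turn=[[0, 0, 0], [0, 0, 0], [0, 0, -0.5], [0, 0, -1], [0, 0, -1], [0, 0, -1], [0, 0, -1], [0, 0, -1]], fingers=[0, 0, 0, 0, 0, 0, 0, 0])

```text
time: 28.55
position: [0.4419, -0.3397, 0.1568]
tcp_rot: [0.001, 0.424, 0.906, -0.001]
ft_force: [-0.1, 1.4, -1.4]
gripper_width: 0.174
finger_force: 61.0
```

Request:
jog_arm(travel=[[0, 0, 0], [0, 0, 0], [0, 0, 0], [0, 0, 0], [0, 0, 0], [0, 0, 0], [0, 0, 0], [0, 0, 0]], turn=[[0, 0, -1], [0, 0, -1], [0, 0, -1], [0, 0, -1], [0, 0, -1], [0, 0, -1], [0, 0, -1], [0, 0, -1]], fingers=[0, 0, 0, 0, 0, 0, 0, 0])

```text
time: 29.35
position: [0.4405, -0.3386, 0.1539]
tcp_rot: [-0.001, 0.088, 0.996, 0.0]
ft_force: [-0.0, 0.3, -1.8]
gripper_width: 0.172
finger_force: 61.0
```

```bash
python3 go.py 2 0.136
```

```text
t 29.35 pos [ 0.4405 -0.3386  0.1539] turn [ 0.01 -0.02 -3.48] shift in final frame [-5.7   7.76  0.45] in now frame [-3.12  9.11  0.45] F [-0.   0.3 -1.8] w 0.1717649732903929 60.95667243003845
```

Request:
jog_arm(travel=[[0, 0, 0], [0, 0, 0], [0, 0, 0], [0, 0, 0], [-0.52, 0.71, 0], [-0.52, 0.71, 0], [-0.52, 0.71, 0], [-0.52, 0.71, 0]], turn=[[0, 0, -0.87], [0, 0, -0.87], [0, 0, -0.87], [0, 0, -0.87], [0, 0, 0], [0, 0, 0], [0, 0, 0], [0, 0, 0]], fingers=[0, 0, 0, 0, 0, 0, 0, 0])

```text
time: 30.15
position: [0.5096, -0.2149, 0.154]
tcp_rot: [-0.001, -0.061, 0.998, 0.0]
ft_force: [0.8, -0.6, -2.2]
gripper_width: 0.159
finger_force: 61.0
```

Request:
jog_arm(travel=[[-0.52, 0.71, 0], [-0.52, 0.71, 0], [-0.52, 0.71, 0], [-0.52, 0.71, 0], [-0.52, 0.7, 0], [-0.52, 0.7, 0], [-0.5, 0.68, 0.2], [0, 0, 0.25]], turn=[[0, 0, 0], [0, 0, 0], [0, 0, 0], [0, 0, 0], [0, 0, 0], [0, 0, 0], [0, 0, 0], [0, 0, 0]], fingers=[0, 0, 0, 0, 0, 0, 0, 0])

```text
time: 30.95
position: [0.6314, 0.0004, 0.1366]
tcp_rot: [0.001, -0.063, 0.998, 0.0]
ft_force: [-0.7, -0.2, -2.1]
gripper_width: 0.167
finger_force: 60.9
```

```bash
python3 go.py 2 0.041
```

```text
t 30.95 pos [6.314e-01 4.000e-04 1.366e-01] turn [ 0.01  0.02 -0.  ] shift in final frame [ 0.1  -0.04  2.39] in now frame [ 0.11 -0.04  2.39] F [-0.7 -0.2 -2.1] w 0.16661867609631237 60.92855215072632
```

Request:
jog_arm(travel=[[0.06, -0.03, 0.25], [0, 0, 0.3], [0, 0, 0.3], [0, 0, 0.25], [0, 0, 0.2], [0, 0, 0.2], [0, 0, 0.15], [0, 0, 0.1]], turn=[[0, 0, 0], [0, 0, 0], [0, 0, 0], [0, 0, 0], [0, 0, 0], [0, 0, 0], [0, 0, 0], [0, 0, 0]], fingers=[0, 0, 0, 0, 0, 0, 0, 0])

```text
time: 31.75
position: [0.6274, -0.0046, 0.0659]
tcp_rot: [-0.0, -0.061, 0.998, 0.0]
ft_force: [1.1, -0.2, -1.7]
gripper_width: 0.175
finger_force: 60.9
```

Request:
jog_arm(travel=[[0, 0, 0.1], [0, 0, 0.1], [0, 0, 0.1], [0, 0, 0.1], [0, 0, 0.1], [0, 0, 0.1], [0, 0, 0.05], [0, 0, 0]], turn=[[0, 0, 0], [0, 0, 0], [0, 0, 0], [0, 0, 0], [0, 0, 0], [0, 0, 0], [0, 0, 0], [0, 0, 0]], fingers=[0, 0, 0, 0, 0, 0, 0, 0])

```text
time: 32.55
position: [0.6273, -0.0043, 0.0412]
tcp_rot: [-0.0, -0.061, 0.998, 0.0]
ft_force: [-3.4, 2.8, 6.4]
gripper_width: 0.17
finger_force: 62.2
```

Request:
jog_arm(travel=[[0, 0.03, 0.03], [0, 0.03, 0.03], [0, 0, 0.02], [0, 0, 0], [0, 0, 0], [0, 0, 0], [0, 0, 0], [0, 0, 0]], turn=[[0, 0, 0], [0, 0, 0], [0, 0, 0], [0, 0, 0], [0, 0, 0], [0, 0, 0], [0, 0, 0], [0, 0, 0]], fingers=[0, 0, 0, 0, 0, 0, 0, 0])

```text
time: 33.35
position: [0.6273, -0.0041, 0.041]
tcp_rot: [-0.0, -0.062, 0.998, -0.001]
ft_force: [-10.0, -4.1, 21.8]
gripper_width: 0.17
finger_force: 64.3
```

Request:
jog_arm(travel=[[0, 0, -0.08], [0, 0, 0], [0, 0, 0], [0, 0, 0], [0, 0, 0], [0, 0, -0.3], [0, 0, -0.6], [0, 0, -0.8]], turn=[[0, 0, 0], [0, 0, 0], [0, 0, 0], [0, 0, 0], [0, 0, 0], [0, 0, 0], [0, 0, 0], [0, 0, 0]], fingers=[0, 0.5, 0.6, 0.6, 0.6, 0.6, 0.6, 0.6])

```text
time: 34.15
position: [0.6257, -0.002, 0.1079]
tcp_rot: [-0.002, -0.061, 0.998, 0.0]
ft_force: [0.3, -0.0, -0.0]
gripper_width: 0.605
finger_force: 0.0
```

Request:
jog_arm(travel=[[0, 0, -1], [0, 0, -1], [0, 0, -0.5], [0, 1, 0], [0, -1, 0], [0, -1, 0], [0, -1, 0], [0, -1, 0]], turn=[[0, 0, 0], [0, 0, 0], [0, 0, 0], [0, 0, 0], [0, 0, 0], [0, 0, 0], [0, 0, 0], [0, 0, 0]], fingers=[0.6, 0.6, 0.6, 0.6, 0.6, 0.6, 0.6, 0.6])

```text
time: 34.95
position: [0.6422, -0.122, 0.2096]
tcp_rot: [0.001, -0.062, 0.998, -0.0]
ft_force: [0.3, -0.2, -0.2]
gripper_width: 0.6
finger_force: 0.0
```

Request:
jog_arm(travel=[[0, -1, 0], [0, -1, 0], [0, -1, 0], [0, -1, 0], [0, -1, 0], [0, -1, 0], [0, -0.5, 0], [0, 0, 0]], turn=[[0, 0, 0], [0, 0, 0], [0, 0, 0], [0, 0, 0], [0, 0, 0], [0, 0, 0], [0, 0, 0], [0, 0, 0]], fingers=[0.6, 0.6, 0.6, 0.6, 0.6, 0.6, 0.6, 0.6])

```text
time: 35.75
position: [0.6732, -0.3828, 0.2087]
tcp_rot: [0.0, -0.06, 0.998, -0.001]
ft_force: [0.9, 0.9, -0.3]
gripper_width: 0.598
finger_force: 0.0
```

```bash
python3 -c "
from h import *
t=env.grab_frame('top')[:,:,::-1]; s=env.grab_frame('scene')[:,:,::-1]
a=cv2.resize(t[140:250,175:350],None,fx=3,fy=3,interpolation=2);b=cv2.resize(s[175:275,215:390],(a.shape[1],300),interpolation=2)
cv2.imwrite('pics/c5.png',np.vstack([a[:300],b]))
for x0,x1 in((180,215),(218,245),(250,275),(285,310),(312,345)):
    g=grips(t,[(x0,145,x1,240)],35)[0];print(g[0].round(1),np.round(g[1],1),g[2],g[3],ray('top',g[0],.056).round(4))
print(env.get_state()['position'])"
```

```text
[198.3 216. ] [37.1  6.3] 87.1375961303711 200 [0.5755 0.2146 0.056 ]
[231.1 214.7] [36.3  5.8] 85.91438293457031 181 [0.581  0.1391 0.056 ]
[263.1 211. ] [36.2  5.3] 85.03025817871094 170 [0.592  0.0655 0.056 ]
[295.  208.5] [36.2  4.7] 85.2363510131836 163 [ 0.6001 -0.008   0.056 ]
[325.3 205. ] [36.4  4.8] 84.2894058227539 162 [ 0.6104 -0.0783  0.056 ]
[ 0.67349749 -0.37938436  0.20866614]
```

View pics/c5.png

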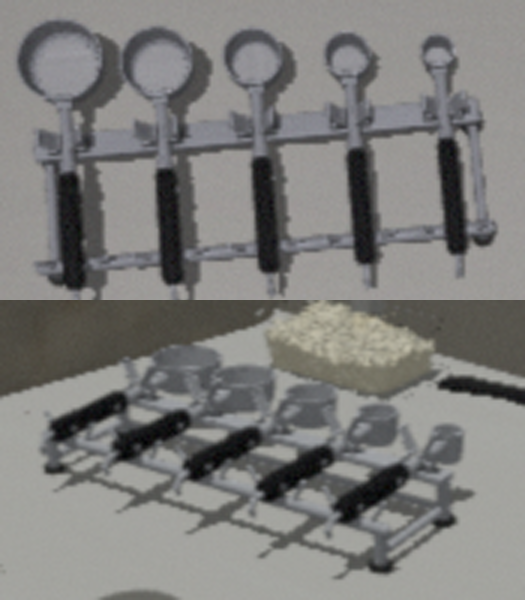

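All five scoops are in order and parallel. The three I placed are within about 3 mm of where the end scoops put their home positions, and they look level in the scene view, so I'm handing in.

```bash
python3 -c "
from rig import env
print(env.close_job())"
```

```text
the job is handed in; nothing more can be done
None
```

I put scoops 38, 48 and 58 into clips 2, 3 and 4, pressed them down and released them, then handed the job in at about 36 s; `close_job` returned no verdict, but the last pictures show all five in order, level and about 3 mm or less off line.

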